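Lock the deck lantern into its bayonet mount

ROBOT

A 6-joint arm with a two-finger parallel gripper is mounted at the origin on the work surface. World frame = base frame: x ahead of the robot, y to its left, z up, the work surface at z = 0. Lengths are in mm, angles in rad, forces in N, time in s.
With the tool pointing down it reaches from about 275 to 750 mm from the base axis. Payload 10.2 kg.
Tool frame: the origin (TCP) lies midway between the tips of the shut fingers; the grasp point (between the pads) lies 19 mm behind it; x points along the fingers, z is the direction in which the jaws open and shut, and the axes are right-handed (so a half turn about x gives the same grasp; the last joint's range is limited). The gripper opens to 85 mm and grips with 20 to 120 N. Pads are 22 mm wide; open, the fingers measure 114 mm over their backs; the gripper's body (76 mm by 85 mm) begins 54 mm behind the grasp point. The pads swing forward as they close: fully open they stand 13 mm farther back than shut.
Start: joints at [-1.486, 0.313, 1.498, -0, 1.331, -0.223], TCP at [159.043, -500.337, 231.294] pointing down, gripper open.
Joint ranges: [-2.94, 2.94], [-0.97, 2.17], [0.19, 2.56], [-1.23, 4.37], [0.02, 3.11], [-2.88, 2.88]. Speed limits (rad/s): [2.39, 2.39, 3.01, 3.14, 3.14, 3.14].

INTERFACE

Orientations are given as a unit quaternion [w, x, y, z].
In Python, from workcell import robot gives the robot as it stands. The module is installed in compiled form; this text tells all that it offers.
- The arm moves only by the tool jog_arm, never from a script. Its argument "series" is text: rows parted by semicolons, each of 4 numbers parted by spaces: the shift along the tool's x, y, z normalised to -1 to 1, where 1 is 0.3 m, then the turn about the tool's x normalised to -1 to 1, where 1 is 45 degrees. In form: dx dy dz yaw; .... A call has exactly 5 rows; each row shifts and turns the commanded pose from where the row before left it, along the tool's axes as they then stand; what a row does not reach is not made up. A row lasts 1/10 s, in which the tool goes at most 50 mm and 8.59 degrees, less where a joint would pass 70% of its speed; a pose out of reach is approached as far as the arm can. A call with a number of a shift or a turn outside -1 to 1 is refused whole. A call with a gripper value outside its range is refused whole. "claw" is the finger opening in mm, from 0 to 85.4, set as the call begins (left out, the last holds). The fingers move at their own pace and stop on an object; the grip force is fixed at half the most. Time passes only in rows, so rows that do not move let the fingers close, or fill a call up. It gives the time, the measured TCP pose, the force and the opening at its end, in the units of the state.
- robot.observe(): the state, without advancing time (a new reading comes with each control period).
- robot.grab_frame(name): name is "side" or "top"; returns a dict with "color" (400x640x3 uint8, blue, green, red), "fx", "fy", "cx", "cy" (pixels), "extrinsics" (4x4, takes a point from camera to world coordinates). Camera axes: x right, y up, looking along -z (the intrinsics and any distortion apply to the point x, -y, -z); pixel columns grow to the right and rows downward; lengths in mm; the calibration is good to about 2 mm. A picture is of the moment at which its call begins. There is no depth.
- robot.job_done(): hands the job in, once; it reports no verdict.
The state is a dict: "time": time; "joint_positions": joint angles; "joint_velocities": joint speeds; "tau": joint torques, N m; "position": TCP position; "tool_rot": TCP orientation; "ft_force": force on the tool from outside, world axes, zero at the start; "torque": the same for the moment, N m; "grip_width": opening from 0.0 (shut) to 1.0 (fully open).
Only numpy, scipy, OpenCV 4.12 (cv2) and the standard library are available. Lean on these libraries where they do the work, as an engineer would, in place of code of your own. Each camera call takes 0.05 s, during which the arm holds its last target. There are 200 camera calls.

TASK

Get the lantern ready for the run home: put it into the round mount on the deck and twist it clockwise, seen from above, until it is drawn down tight against its stop. Then swing the hasp fully home over the lantern's wire staple and drop the retaining pin all the way down through that staple, in front of the hasp, and let go. Do not tip the lantern over, and leave the other gear on the deck where it is.

Things in the scene. Friction and masses are not known exactly. Their poses are not given: they have to be found in the camera images.
- lantern: Battery work lantern, 138 mm tall, about 0.35 kg, standing upright on the deck. Origin: centre of its underside, z up its axis. Aluminium plug of 68 mm diameter up to 41 mm, then a black and white body of 88 mm diameter from 40 to 104 mm, handle bar on top. The same after a half turn: it may be fitted either way round.
- handle (a point): Centre of the lantern's straight grey handle bar, on its axis 130 mm up. The bar runs along lantern y, 78 mm long, 16 mm thick (x) and 16 mm high, with a free gap of 18 mm below it between end posts at y = +/-34 mm. Axes as the lantern's.
- lug (a point): End of one of the lantern's two round steel bayonet lugs (12 mm diameter, 12 mm up), which stick out of the plug along lantern +y (this one) and -y to 46 mm from the axis. Axes as the lantern's.
- staple (a point): Middle of the opening, 84 mm from the axis and 50 mm up, of one of the lantern's two level staples along +x (this one) and -x: U loops of 6 mm steel bar, 27 mm wide outside, reaching 101 mm from the axis; opening 15 mm wide, ending 95 mm from the axis. Axes as the lantern's.
- mount: Bayonet mount fixed to the deck: dark steel base 8 mm thick, about 145 x 135 mm; aluminium ring 112 mm outside, 42 mm high, bore 73 mm. Origin: ring axis at deck level, z up. Lantern locked: lantern x parallel to mount x (either way round), against a solid stop, underside 10 mm above the deck. The hasp stands beside the ring on the mount's +x side.
- gap (a point): Mouth of one of the two entry gaps for the lugs, 43 mm from the ring axis, 42 mm up, 22 mm wide, at 150 (this one) and 330 degrees from mount +x, counter-clockwise from above. So the lantern goes in with its yaw 60 degrees more than the mount's (or that plus 180), turning the wrong way is blocked, and it stands on the sprung floor, underside 14 mm above the deck.
- floor_plate (a joint): Sprung floor in the ring, m pressed down: 0 up (the lantern's weight does not press it), 0.004 lantern locked, 0.005 bottom; 5 N at 0, 11 N at 0.005. A 60 degree clockwise twist takes the lugs under ramps that draw the lantern down 4 mm in the first 50 degrees (the hand should sink with it); the last 10 are level, up to the stop.
- hasp (a joint): Steel hasp, a strap on edge on a vertical hinge; rad: 0 closed at its stop (strap along mount +y, the locked lantern's staple through its slot), 1.57 open (strap along mount +x). Closes counter-clockwise from above, swings easily, stays where left. Strap 8 mm thick, 40 to 80 mm above the deck; slot 48 to 106 mm from the hinge, 50 to 70 mm up.
- hasp_tab (a point): Centre of the top edge of the hasp's thumb tab: tab from 106 to 136 mm from the hinge axis, 40 to 98 mm above the deck, 8 mm thick. Its axes turn with the hasp: y along the strap away from the hinge, x across the strap to the outer side (the side to push to close it).
- hasp_hinge (a point): On the hasp's vertical hinge axis, 80 mm above the deck, at mount (67, -70) mm; hinge post 18 mm thick, 84 mm high.
- pin: Steel retaining pin, 96 mm long, 70 g, standing upright in its stand. Origin: the tip of the shaft (its lower end), z up. Shaft 8 mm diameter with a tapered tip, 45 mm long; collar 24 mm diameter from 45 to 51 mm; round grip 16 mm diameter from 51 to 96 mm.
- pin_collar (a point): Centre of the underside of the pin's collar, 45 mm above its tip.
- pin_home (a point): Point on the mount where the collar's underside centre belongs when the pin is home: in the locked staple's opening, outside the hasp, mount (84, 0, 63) mm. The opening left there is 15 mm wide along mount y and 24 mm along mount x.
- pin_stand: Grey fixed block 50 x 50 x 50 mm with a 10 mm hole in its top in which the pin stands, collar on the block. Origin: centre of its underside.
- flask: Bystander: plain dark steel flask, 80 mm diameter, 135 mm tall, standing. Origin: centre of its underside.
- tray: Bystander: flat clear tackle tray, 120 x 190 x 38 mm. Origin: centre of its underside.
- jar: Bystander: glass jar, 60 mm diameter, 75 mm tall. Origin: centre of its underside.
- spool: Bystander: grey line spool lying flat, 64 mm diameter, 30 mm high. Origin: centre of its underside.
- pliers: Bystander: black pliers lying flat, about 155 mm long along x, 16 mm high. Origin: below the pivot.
- torch: Bystander: black torch lying along x, 135 mm long, 40 mm diameter. Origin: on the deck below its middle.
- can: Bystander: aluminium can, 66 mm diameter, 115 mm tall. Origin: centre of its underside.
There are look-alikes about, which are no part of the job. What is shaped like the lantern but purple is not meant.

How it is judged:
By the outcome, as a careful person would: the job done as asked, in the order asked, and still so for the second after the job is handed in, with the robot touching nothing.
It also fails if it takes over 72 s, if anything falls off the work surface, if the arm or the gripper's body presses on something with over 40 N, if the wrist force passes 120 N, or if a joint passes its speed limit or range.

## Working session

There is one attempt and no reset: what is moved stays moved. The work goes in short steps, Python scripts to look and compute and a tool call to move; the robot and the scene stay as the last step left them, time stands still between calls to the robot, and variables do not carry over. Pictures are saved under pics/ and viewed, about 8 in all and at most 12, crops included, and the job is handed in when it is done.

Besides the shell and the picture viewer there is one more tool, called after "Emit:" in YAML: its name, and indented under it one key for each argument. jog_arm: Moves the arm, as the interface text tells. Its arguments: {"type":"object","properties":{"series":{"type":"string"},"claw":{"type":"number"}},"required":["series"]}

```bash
mkdir -p pics
cat > h.py <<'E'
import numpy as np, cv2
from workcell import robot
def grab(n):
    f=robot.grab_frame(n); return f
def ray(f,u,v):
    d=np.array([(u-f["cx"])/f["fx"],-(v-f["cy"])/f["fy"],-1.0]); T=np.array(f["extrinsics"])
    return T[:3,3],T[:3,:3]@d
def onz(f,u,v,z):
    o,d=ray(f,u,v); return (o+d*(z-o[2])/d[2])
def proj(f,p):
    T=np.array(f["extrinsics"]); q=T[:3,:3].T@(np.array(p,float)-T[:3,3])
    return np.array([f["cx"]+f["fx"]*q[0]/-q[2], f["cy"]-f["fy"]*q[1]/-q[2]])
E
python3 - <<'E'
from h import *
print(robot.observe())
for n in("top","side"):
    f=grab(n); cv2.imwrite(f"pics/{n}0.png",f["color"]); print(n,{k:v for k,v in f.items() if k!="color"})
E
```

```text
{'time': 0.0, 'joint_positions': array([-1.48637965e+00,  3.13467142e-01,  1.49843649e+00,  1.94078772e-05,
        1.33101075e+00, -2.23403412e-01]), 'joint_velocities': array([ 0.00098457, -0.00137635, -0.00012116, -0.00068118, -0.00027057,
        0.00102508]), 'tau': array([ 2.76345945e-04, -4.12268651e+01, -2.59739417e+01, -1.88090835e-04,
        4.22532350e-03, -8.40530265e-05]), 'position': array([ 159.03460861, -500.06229626,  230.72653135]), 'tool_rot': array([ 0.57043841,  0.41779623,  0.57104174, -0.41708232]), 'ft_force': array([-0.44981432,  0.51637055, -0.32575579]), 'torque': array([ 0.01602971, -0.00606917,  0.07770352]), 'grip_width': 0.9993977317585213}
top {'fx': 466.05657334259564, 'fy': 466.05657334259564, 'cx': 318.6510307299849, 'cy': 200.99449921022003, 'extrinsics': array([[-5.35840745e-03,  9.98066721e-01, -6.19201766e-02,
         4.30801137e+02],
       [-9.99939572e-01, -4.75349169e-03,  9.91246843e-03,
        -4.81575476e+00],
       [ 9.59896782e-03,  6.19695499e-02,  9.98031881e-01,
         1.44268294e+03],
       [ 0.00000000e+00,  0.00000000e+00,  0.00000000e+00,
         1.00000000e+00]])}
side {'fx': 452.76676719749105, 'fy': 452.76676719749105, 'cx': 320.77266339420635, 'cy': 205.4876851646495, 'extrinsics': array([[-9.52484831e-01,  2.27845544e-01, -2.02136230e-01,
         2.75208330e+02],
       [-3.04561363e-01, -7.20893678e-01,  6.22538899e-01,
         7.28000194e+02],
       [-3.87601559e-03,  6.54521744e-01,  7.56033242e-01,
         1.01471143e+03],
       [ 0.00000000e+00,  0.00000000e+00,  0.00000000e+00,
         1.00000000e+00]])}
```

View pics/top0.png

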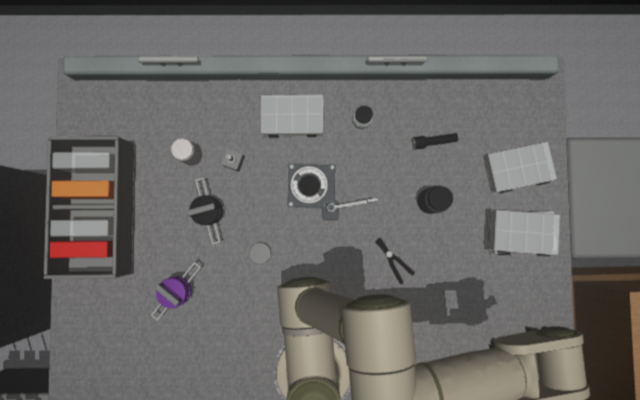

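View pics/side0.png

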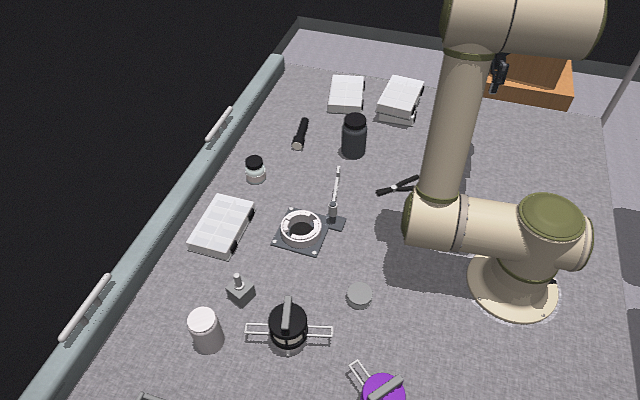

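Candidates: for the lantern, the black one (206,211) and the purple look-alike (172,292). I take the black one. The mount is at (310,184), the hasp post at (331,208), and the pin and stand at (233,159). Next is a close crop to check.

Run:
```python
import cv2,numpy as np
a=cv2.imread("pics/top0.png")[130:260,180:390]; b=cv2.imread("pics/side0.png")[160:370,190:370]
cv2.imwrite("pics/c1.png",cv2.resize(a,None,fx=3.8,fy=3.8,interpolation=cv2.INTER_CUBIC))
cv2.imwrite("pics/c2.png",cv2.resize(b,None,fx=2.85,fy=2.85,interpolation=cv2.INTER_CUBIC))
```

```text
(no output)
```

View pics/c1.png

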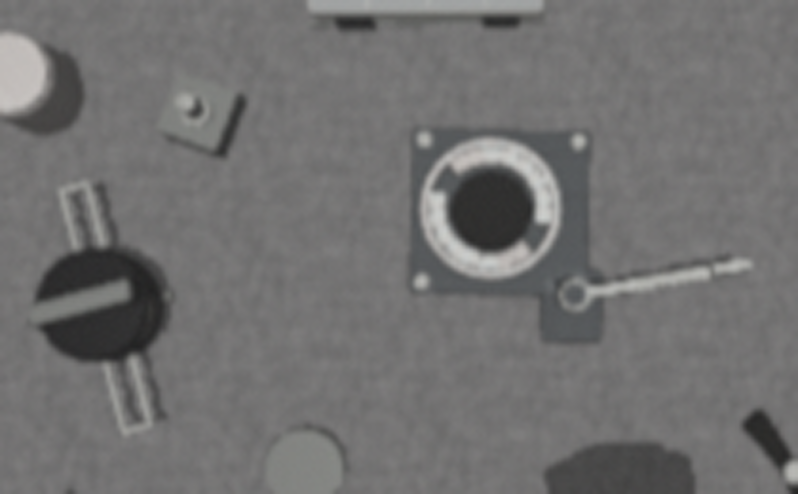

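View pics/c2.png

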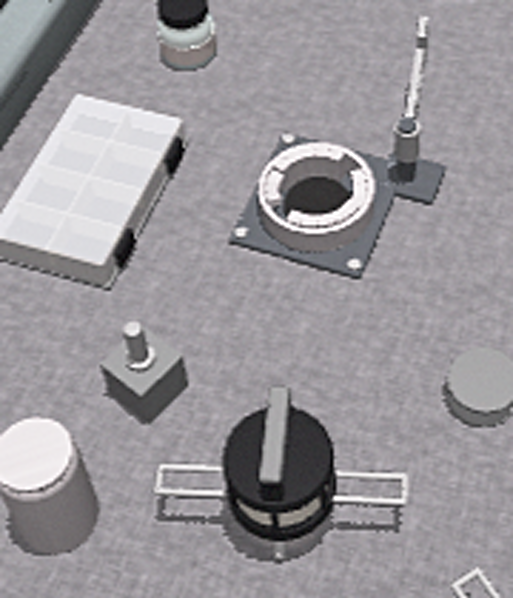

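Run:
```python
from h import *
ft=grab("top"); fs=grab("side")
A=ft["color"]; B=fs["color"]
def comps(img,mask,x0,y0,x1,y1,amin=8):
    m=np.zeros(img.shape[:2],np.uint8); m[y0:y1,x0:x1]=mask[y0:y1,x0:x1]
    n,l,s,c=cv2.connectedComponentsWithStats(m)
    return [(i,s[i],c[i],l==i) for i in range(1,n) if s[i][4]>=amin]
g=cv2.cvtColor(A,cv2.COLOR_BGR2GRAY); gs=cv2.cvtColor(B,cv2.COLOR_BGR2GRAY)
for nm,f,gg,box,th in(("ring top",ft,g,(285,160,340,215),150),("ring side",fs,gs,(275,200,328,252),200)):
    m=(gg>th).astype(np.uint8)
    for i,s,c,M in comps(gg,m,*box,amin=80):
        p=cv2.findNonZero(M.astype(np.uint8)); h=cv2.convexHull(p); e=cv2.fitEllipse(h)
        print(nm,s,e,onz(f,*e[0],42))
# bolts etc top: small bright
for i,s,c,M in comps(g,(g>135).astype(np.uint8),280,155,345,215,4): print("bright top",s,c.round(1),onz(ft,*c,8).round(1))
# handle: gray on black, rotated rect
for nm,f,gg,box,th in(("handle top",ft,g,(186,195,222,226),(70,140)),("handle side",fs,gs,(276,295,300,338),(90,175))):
    m=((gg>th[0])&(gg<th[1])).astype(np.uint8)
    for i,s,c,M in comps(gg,m,*box,amin=60):
        r=cv2.minAreaRect(cv2.findNonZero(M.astype(np.uint8))); bx=cv2.boxPoints(r)
        print(nm,s,r,onz(f,*r[0],138).round(1)); 
        print([onz(f,*q,138).round(1) for q in bx])
# staples top 
for i,s,c,M in comps(g,(g>118).astype(np.uint8),190,172,225,250,8):
    r=cv2.minAreaRect(cv2.findNonZero(M.astype(np.uint8)));print("staple top",s,r,[onz(ft,*q,53).round(1) for q in cv2.boxPoints(r)])
for i,s,c,M in comps(gs,(gs>195).astype(np.uint8),240,315,340,345,8):
    r=cv2.minAreaRect(cv2.findNonZero(M.astype(np.uint8)));print("staple side",s,r,[onz(fs,*q,53).round(1) for q in cv2.boxPoints(r)])
# strap
for i,s,c,M in comps(g,(g>135).astype(np.uint8),325,190,385,220,8):
    ys,xs=np.nonzero(M); r=cv2.fitLine(cv2.findNonZero(M.astype(np.uint8)),2,0,.01,.01).ravel(); a=onz(ft,r[2],r[3],80);b=onz(ft,r[2]+10*r[0],r[3]+10*r[1],80)
    print("strap",s,a.round(1),np.degrees(np.arctan2(*(b-a)[1::-1])), onz(ft,xs.max(),ys[xs.argmax()],98))
# pin
for nm,f,gg,box,th in(("pin top",ft,g,(220,148,245,172),125),("pin side",fs,gs,(225,270,256,305),150)):
    for i,s,c,M in comps(gg,(gg>th).astype(np.uint8),*box,amin=4):
        print(nm,s,c.round(1),onz(f,*c,106).round(1),onz(f,*c,56).round(1),[tuple(x) for x in np.argwhere(M)[:3]])
for n,gg,bx in(("t",g,(222,148,246,174)),("h",g,(322,200,345,216))):
    print(n);print(gg[bx[1]:bx[3],bx[0]:bx[2]])
```

```text
ring top [291 167  36  36 501] ((308.6379699707031, 184.40940856933594), (36.0913200378418, 36.20102310180664), 75.12194061279297) [567.98549611  11.21805113  42.        ]
ring side [281 210  40  32 439] ((300.5032043457031, 225.49070739746094), (31.367799758911133, 40.07884216308594), 86.28759002685547) [566.1269806   12.75354516  42.        ]
bright top [290 165   3   4  10] [291.  166.2] [628.2  66.    8. ]
bright top [331 165   3   4   9] [331.9 166.7] [626.2 -60.7   8. ]
bright top [291 166  37  37 556] [308.6 184.1] [572.3  11.6   8. ]
bright top [289 202   4   4  12] [290.5 203.5] [512.5  67.7   8. ]
bright top [333 204  12   7  38] [338.5 206. ] [504.1 -80.3   8. ]
handle top [186 195  36  31 441] ((203.5, 210.0), (30.0, 35.0), 90.0) [488.1 304.2 138. ]
[array([530.3, 353.5, 138. ]), array([529.9, 255.7, 138. ]), array([445.9, 255.1, 138. ]), array([446.4, 352.5, 138. ])]
handle side [276 295  24  34 368] ((287.5, 311.5), (33.0, 23.0), 90.0) [486.2 312.  138. ]
[array([524.1, 282.3, 138. ]), array([476.1, 267.1, 138. ]), array([450.3, 340.1, 138. ]), array([495.8, 354.5, 138.
[... 7679 characters left out ...]
116 114 112 109 104]
 [ 86  83  87  84  81 103 125 112  98 100 107 129 143 119  94  85  89 110
  114 112 113 110 111]
 [ 86  84  86  86  83  93 123 124 119 126 135 136 124 100  87  84  91 112
  116 115 115 112 112]
 [ 85  84  87  87  87  87  99 111 119 126 130 121 103  91  88  85  89 110
  117 117 115 113 115]
 [ 86  85  87  86  88  89  88  90  96 102  99  95  90  87  88  86  90 108
  115 117 115 114 115]
 [ 86  85  88  87  87  89  89  87  87  87  89  89  88  88  88  85  90 106
  113 115 116 113 113]
 [ 86  85  86  87  87  89  89  90  88  88  90  89  89  88  86  88  92 106
  113 115 117 114 112]
 [ 86  85  87  87  87  89  89  90  90  87  88  89  89  87  87  89  94 109
  116 117 118 118 114]]
```

```bash
cat >> h.py <<'E'
def tri(fa,ua,fb,ub):
    o1,d1=ray(fa,*ua);o2,d2=ray(fb,*ub);d1=d1/np.linalg.norm(d1);d2=d2/np.linalg.norm(d2)
    s=np.linalg.lstsq(np.c_[d1,-d2],o2-o1,rcond=None)[0];p,q=o1+s[0]*d1,o2+s[1]*d2
    return (p+q)/2,np.linalg.norm(p-q)
def az(q):
    from scipy.spatial.transform import Rotation as R
    m=R.from_quat(np.r_[q[1:],q[0]]).as_matrix(); return np.degrees(np.arctan2(m[1,2],m[0,2])),m[:,0]
def plan(target,taz=None):
    s=robot.observe(); p=np.array(s["position"]); a,x=az(s["tool_rot"]); d=np.array(target)-p
    c,n=np.cos(np.radians(a)),np.sin(np.radians(a))
    print("t",round(s["time"],2),"pos",p.round(1),"az",round(a,2),"x",x.round(3),"F",s["ft_force"].round(1),"grip",round(s["grip_width"]*85.4,1))
    print(" rows total: dx %.4f dy %.4f dz %.4f"%(-d[2]/300,(-n*d[0]+c*d[1])/300,(c*d[0]+n*d[1])/300), "yaw %.3f"%((a-taz)/45) if taz is not None else "")
E
python3 - <<'E'
from h import *
ft=grab("top"); fs=grab("side")
g=cv2.cvtColor(ft["color"],cv2.COLOR_BGR2GRAY); gs=cv2.cvtColor(fs["color"],cv2.COLOR_BGR2GRAY)
# hinge post top: circle, top view
print("hinge",onz(ft,331.3,207.4,84).round(1))
# pin grip top
m=np.zeros_like(g);m[153:160,224:232]=(g[153:160,224:232]>145);c=np.argwhere(m).mean(0)[::-1];print("pintop px",c,onz(ft,*c,101).round(1))
print(gs[270:304,228:250])
# stand: polygon top view
# handle bar top view, wider box
for nm,f,gg,box,lo,hi in(("ht",ft,g,(184,198,222,222),85,140),):
    m=np.zeros_like(gg);m[box[1]:box[3],box[0]:box[2]]=((gg>lo)&(gg<hi))[box[1]:box[3],box[0]:box[2]]
    print(gg[200:220,184:222])
# gaps on ring: dark sectors between r=38..50 at z=42
c=np.array([567,12.])
for f,gg,cc in((ft,g,(568,11.2)),(fs,gs,(566.1,12.7))):
    v=[]
    for a in range(0,360,3):
        q=[gg[tuple(np.round(proj(f,[cc[0]+r*np.cos(np.radians(a)),cc[1]+r*np.sin(np.radians(a)),42])[::-1]).astype(int))] for r in (41,44,47)]
        v.append(int(np.mean(q)))
    print(list(zip(range(0,360,3),v)))
E
```

```text
hinge [496.2 -55.1  84. ]
pintop px [228.1875 156.3125] [645.  243.2 101. ]
[[158 152 154 155 159 158 155 155 157 162 158 160 154 149 160 162 165 158
  146 151 155 162]
 [162 161 156 154 154 155 160 168 167 166 163 160 154 158 160 168 171 163
  157 158 161 157]
 [160 167 166 165 160 151 156 155 167 173 154 148 152 159 169 166 165 163
  163 157 155 150]
 [155 163 158 162 164 164 180 216 221 217 206 157 143 152 162 161 163 163
  162 164 159 158]
 [165 166 164 162 163 183 214 218 219 215 224 171 153 157 153 150 150 145
  153 151 156 166]
 [159 157 157 158 162 193 221 221 223 223 231 159 162 168 153 152 144 143
  145 147 150 161]
 [156 155 148 152 152 167 217 229 234 238 225 114 125 167 170 160 144 149
  139 147 148 153]
 [166 162 148 146 146 113 134 203 226 200 119  77 109 164 173 169 157 156
  156 153 152 153]
 [151 150 150 148 149 117  82  79  82  83  87  87  93 163 174 169 170 164
  161 157 161 167]
 [148 150 154 146 145 166 111  86  90 101  97  98  77 160 174 171 168 169
  169 165 164 163]
 [146 147 147 154 163 176 130  94  91  96 104  97  81 108 158 172 169 168
  169 167 165 163]
 
[... 7405 characters left out ...]
, 239), (186, 241), (189, 245), (192, 239), (195, 228), (198, 238), (201, 238), (204, 232), (207, 233), (210, 240), (213, 244), (216, 244), (219, 245), (222, 250), (225, 231), (228, 185), (231, 100), (234, 93), (237, 100), (240, 103), (243, 103), (246, 106), (249, 99), (252, 97), (255, 149), (258, 232), (261, 252), (264, 237), (267, 229), (270, 243), (273, 245), (276, 241), (279, 238), (282, 237), (285, 236), (288, 231), (291, 214), (294, 235), (297, 233), (300, 244), (303, 247), (306, 212), (309, 210), (312, 234), (315, 248), (318, 231), (321, 229), (324, 246), (327, 189), (330, 235), (333, 247), (336, 229), (339, 244), (342, 228), (345, 184), (348, 104), (351, 227), (354, 245), (357, 244)]
```

Emit:
jog_arm:
  series: "0 0.094 -0.112 0;0 0.094 -0.112 0;0 0.094 -0.112 0;0 0.094 -0.112 0;0 0.094 -0.112 0"
  claw: 85

```text
time: 0.8
position: [242.8, -295.9, 231.3]
tool_rot: [0.571, 0.418, 0.571, -0.418]
ft_force: [0.7, 0.9, -0.4]
grip_width: 0.997
```

Emit:
jog_arm:
  series: "0 0.094 -0.112 0;0 0.094 -0.112 0;0 0.094 -0.112 0;0 0.094 -0.112 0;0 0.094 -0.112 0"

```text
time: 1.3
position: [326.2, -93.0, 231.5]
tool_rot: [0.571, 0.418, 0.57, -0.418]
ft_force: [0.7, -0.4, 0.5]
grip_width: 0.997
```

Emit:
jog_arm:
  series: "0 0.094 -0.112 0;0 0.094 -0.112 0;0 0.094 -0.112 0;0 0.094 -0.112 0;0 0.094 -0.112 0"

```text
time: 1.8
position: [409.8, 110.2, 231.4]
tool_rot: [0.571, 0.417, 0.571, -0.417]
ft_force: [1.2, -1.2, -0.1]
grip_width: 0.994
```

Emit:
jog_arm:
  series: "0 0.094 -0.112 0;0 0.094 -0.112 0;0 0.094 -0.112 0;0 0.094 -0.112 0;0 0.094 -0.112 0"

```text
time: 2.3
position: [493.2, 312.8, 231.2]
tool_rot: [0.571, 0.417, 0.571, -0.417]
ft_force: [0.8, -0.7, 0.9]
grip_width: 0.996
```

Emit:
jog_arm:
  series: "0 0 0 -0.19;0 0 0 -0.19;0 0 0 -0.19;0 0 0 -0.19;0 0 0 -0.19"

```text
time: 2.8
position: [492.9, 311.0, 231.1]
tool_rot: [0.684, 0.179, 0.684, -0.179]
ft_force: [0.9, 0.3, 0.2]
grip_width: 0.994
```

Emit:
jog_arm:
  series: "0 0 0 -0.19;0 0 0 -0.19;0 0 0 -0.19;0 0 0 -0.19;0 0 0 -0.19"

```text
time: 3.3
position: [492.9, 310.9, 231.2]
tool_rot: [0.702, -0.083, 0.702, 0.083]
ft_force: [-0.7, -0.9, 0.1]
grip_width: 0.994
```

Run:
```python
from h import *
plan([490.7,313,112],15.3)
```

```text
t 3.3 pos [492.9 310.9 231.2] az 13.49 x [-0. -0. -1.] F [-0.7 -0.9  0.1] grip 84.9
 rows total: dx 0.3973 dy 0.0085 dz -0.0056 yaw -0.040
```

Emit:
jog_arm:
  series: "0.08 0.0085 -0.0056 -0.04;0.08 0 0 0;0.08 0 0 0;0.08 0 0 0;0.077 0 0 0"

```text
time: 3.8
position: [490.6, 313.0, 111.1]
tool_rot: [0.701, -0.092, 0.701, 0.092]
ft_force: [-0.1, -0.3, 0.5]
grip_width: 0.995
```

Emit:
jog_arm:
  series: "0 0 0 0;0 0 0 0;0 0 0 0;0 0 0 0;0 0 0 0"
  claw: 0

```text
time: 4.3
position: [490.9, 313.2, 113.2]
tool_rot: [0.702, -0.092, 0.701, 0.092]
ft_force: [-0.9, -0.2, 3.5]
grip_width: 0.171
```

Emit:
jog_arm:
  series: "0 0 0 0;0 0 0 0;0 0 0 0;0 0 0 0;0 0 0 0"

```text
time: 4.8
position: [490.9, 313.2, 113.2]
tool_rot: [0.701, -0.092, 0.701, 0.092]
ft_force: [-2.0, -0.5, 5.4]
grip_width: 0.175
```

Run:
```python
from h import *
plan([490.7,313,112],15.3)
f=grab("side");cv2.imwrite("pics/s2.png",cv2.resize(f["color"][200:400,190:430],None,fx=3,fy=3))
```

```text
t 4.8 pos [490.9 313.2 113.2] az 14.94 x [ 0.001  0.    -1.   ] F [-2.  -0.5  5.4] grip 14.9
 rows total: dx 0.0041 dy -0.0004 dz -0.0007 yaw -0.008
```

View pics/s2.png

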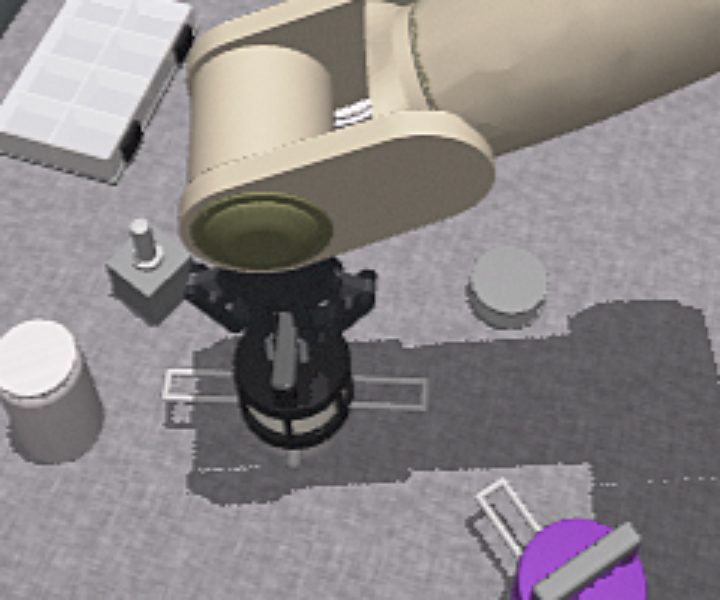

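Emit:
jog_arm:
  series: "-0.03 0 0 0;-0.05 0 0 0;-0.05 0 0 0;-0.06 0 0 0;-0.05 0 0 0"

```text
time: 5.35
position: [490.7, 313.0, 185.3]
tool_rot: [0.701, -0.092, 0.701, 0.092]
ft_force: [0.7, 0.6, -3.3]
grip_width: 0.174
```

Emit:
jog_arm:
  series: "0 -0.06 0 0;0 -0.1 -0.002 0;0 -0.115 -0.002 0;0 -0.115 -0.002 0;0 -0.115 -0.002 0"

```text
time: 5.85
position: [527.5, 164.7, 184.4]
tool_rot: [0.701, -0.092, 0.701, 0.092]
ft_force: [0.0, -0.6, -3.2]
grip_width: 0.172
```

Emit:
jog_arm:
  series: "0 -0.115 -0.002 0;0 -0.115 -0.002 0;0 -0.115 -0.002 0;0 -0.115 0 0;0 -0.07 0 0"

```text
time: 6.35
position: [567.0, 9.6, 184.4]
tool_rot: [0.701, -0.091, 0.701, 0.091]
ft_force: [-0.1, 1.3, -3.4]
grip_width: 0.174
```

Emit:
jog_arm:
  series: "0 0 0 0.07;0 0 0 0.11;0 0 0 0.11;0 0 0 0.11;0 0 0 0.11"

```text
time: 6.85
position: [566.6, 12.0, 184.3]
tool_rot: [0.705, 0.051, 0.705, -0.051]
ft_force: [0.4, 0.0, -2.7]
grip_width: 0.172
```

Emit:
jog_arm:
  series: "0 0 0 0.11;0 0 0 0.11;0 0 0 0.11;0 0 0 0.11;0 0 0 0.07"

```text
time: 7.35
position: [566.5, 12.0, 184.4]
tool_rot: [0.681, 0.19, 0.681, -0.19]
ft_force: [0.2, 0.4, -2.8]
grip_width: 0.168
```

Run:
```python
from h import *
plan([567,12,186],-31)
f=grab("side");cv2.imwrite("pics/s3.png",f["color"]);t=grab("top");cv2.imwrite("pics/t3.png",t["color"])
a=cv2.resize(f["color"][130:290,220:400],None,fx=3,fy=3);b=cv2.resize(t["color"][140:240,260:360],None,fx=2.6,fy=2.6)
o=np.zeros((480,800,3),np.uint8);o[:,:540]=a;o[:260,540:]=b;cv2.imwrite("pics/c3.png",o)
```

```text
t 7.35 pos [566.5  12.  184.4] az -31.15 x [-0.  0. -1.] F [ 0.2  0.4 -2.8] grip 14.4
 rows total: dx -0.0054 dy 0.0009 dz 0.0012 yaw -0.003
```

View pics/c3.png

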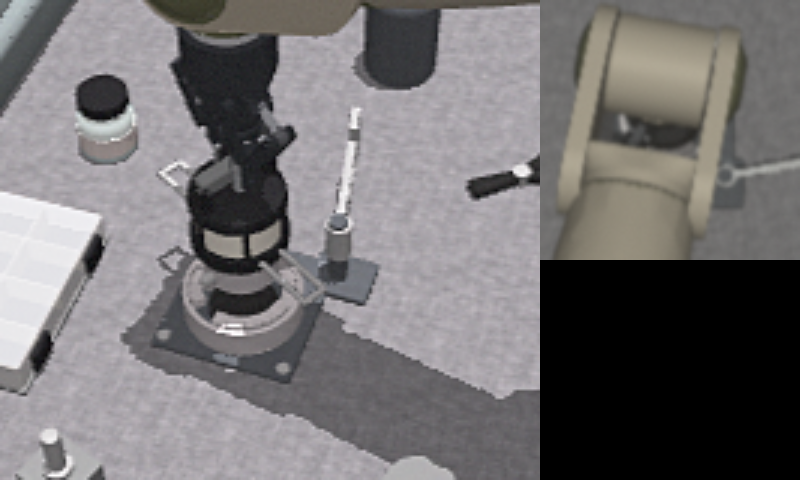

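Run:
```python
from h import *
f=grab("side"); im=f["color"][170:260,265:345]; k=7
o=cv2.resize(im,None,fx=k,fy=k,interpolation=cv2.INTER_CUBIC)
def P(p): return tuple(np.round((proj(f,p)-[265,170]+.5)*k).astype(int).tolist())
C=np.array([566.5,12.0]);zb=184.4-113.2;a=np.radians(-31.1);ex=np.array([np.cos(a),np.sin(a)]);ey=np.array([-ex[1],ex[0]])
def circ(c,r,z,col): cv2.polylines(o,[np.array([P([c[0]+r*np.cos(t),c[1]+r*np.sin(t),z]) for t in np.linspace(0,6.28,60)])],True,col,1)
circ(C,44,zb+104,(0,255,0));circ(C,44,zb+40,(0,255,0));circ(C,34,zb,(255,255,0));circ((567,12),56,42,(0,0,255));circ((567,12),36.5,42,(0,0,255))
for s in(1,-1):
    cv2.polylines(o,[np.array([P([*(C+s*x*ex+y*ey),zb+50]) for x,y in((60,-10.5),(98,-10.5),(98,10.5),(60,10.5))])],False,(0,165,255),1)
cv2.imwrite("pics/c4.png",o)
```

```text
(no output)
```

View pics/c4.png

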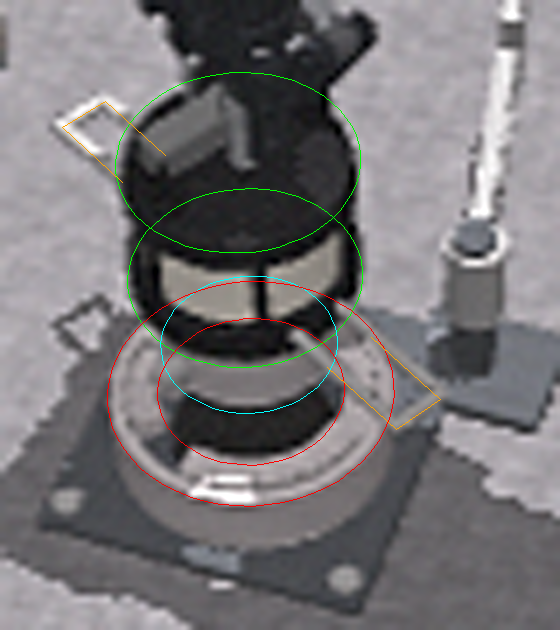

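Emit:
jog_arm:
  series: "0.03 0 0.001 0;0.03 0.001 0 0;0.02 0 0 0;0.01 0 0 0;0.01 0 0 0"

```text
time: 8.0
position: [567.1, 12.1, 153.8]
tool_rot: [0.681, 0.189, 0.682, -0.189]
ft_force: [-0.6, -0.4, -3.8]
grip_width: 0.174
```

Emit:
jog_arm:
  series: "0.01 0 0 0;0.01 0 0 0;0.01 0 0 0;0 0 0 0;0 0 0 0"

```text
time: 8.5
position: [567.2, 12.1, 145.3]
tool_rot: [0.681, 0.189, 0.681, -0.189]
ft_force: [-0.6, 0.3, -2.7]
grip_width: 0.17
```

Emit:
jog_arm:
  series: "0.01 0 0 0;0.01 0 0 0;0.01 0 0 0;0.01 0 0 0;0 0 0 0"

```text
time: 9.0
position: [566.9, 12.1, 132.7]
tool_rot: [0.681, 0.189, 0.682, -0.189]
ft_force: [-0.2, 0.4, -3.2]
grip_width: 0.176
```

Emit:
jog_arm:
  series: "0.01 0 0 0;0.007 0 0 0;0.003 0 0 0;0 0 0 0;0 0 0 0"

```text
time: 9.5
position: [567.2, 12.1, 127.3]
tool_rot: [0.682, 0.189, 0.681, -0.189]
ft_force: [-0.3, 0.6, -2.1]
grip_width: 0.177
```

Emit:
jog_arm:
  series: "0.004 0 0 0;0.0012 0 0 0.1;0.0012 0 0 0.1;0.0012 0 0 0.1;0.0012 0 0 0.1"

```text
time: 10.0
position: [568.0, 11.9, 125.5]
tool_rot: [0.644, 0.294, 0.642, -0.294]
ft_force: [0.1, -0.4, 3.1]
grip_width: 0.176
```

Emit:
jog_arm:
  series: "0.0012 0 0 0.1;0.0012 0 0 0.1;0.0012 0 0 0.1;0.0012 0 0 0.1;0 0 0 0"

```text
time: 10.5
position: [568.0, 11.8, 124.2]
tool_rot: [0.591, 0.391, 0.589, -0.39]
ft_force: [0.7, -1.1, 5.0]
grip_width: 0.172
```

Run:
```python
from h import *
plan([567,12,123],-91); print(robot.observe()["torque"])
```

```text
t 10.5 pos [568.   11.8 124.2] az -67.0 x [ 0.003 -0.001 -1.   ] F [ 0.7 -1.1  5. ] grip 14.7
 rows total: dx 0.0040 dy -0.0028 dz -0.0019 yaw 0.533
[-0.19479022 -0.16890099 -0.04574784]
```

Emit:
jog_arm:
  series: "0.0012 0 0 0.1;0.0012 0 0 0.1;0.0012 0 0 0.1;0 0 0 0.1;0 0 0 0.1"

```text
time: 11.0
position: [567.8, 11.9, 123.0]
tool_rot: [0.503, 0.498, 0.501, -0.497]
ft_force: [1.2, -0.3, 4.7]
grip_width: 0.175
```

Emit:
jog_arm:
  series: "0 0 0 0.05;0 0 0 0.05;0 0 0 0;0 0 0 0;0 0 0 0"

```text
time: 11.5
position: [567.7, 11.4, 123.0]
tool_rot: [-0.485, -0.516, -0.483, 0.516]
ft_force: [-1.0, -3.1, 5.9]
grip_width: 0.171
```

Run:
```python
from h import *
plan([567,12,123],-91); print(robot.observe()["torque"])
```

```text
t 11.5 pos [567.7  11.4 123. ] az -93.69 x [ 0.002 -0.002 -1.   ] F [-1.  -3.1  5.9] grip 14.6
 rows total: dx 0.0001 dy -0.0025 dz -0.0020 yaw -0.060
[-0.67947812  0.1188684   1.10096781]
```

Emit:
jog_arm:
  series: "0 0 0 0.05;0 0 0 0;0 0 0 0;0 0 0 -0.08;0 0 0 0"

```text
time: 12.0
position: [567.8, 11.3, 123.0]
tool_rot: [0.491, 0.51, 0.489, -0.51]
ft_force: [-0.6, -3.9, 6.2]
grip_width: 0.176
```

Emit:
jog_arm:
  series: "0 0 0 0;0 0 0 0;0 0 0 0;0 0 0 0;0 0 0 0"
  claw: 50

```text
time: 12.5
position: [567.1, 12.1, 121.9]
tool_rot: [-0.488, -0.511, -0.489, 0.511]
ft_force: [0.6, -0.0, 0.8]
grip_width: 0.586
```

Emit:
jog_arm:
  series: "-0.06 0 0 0;-0.1 0 0 0;-0.15 0 0 0;-0.1 0 0 0;0 0 0 0"

```text
time: 13.0
position: [568.5, 11.9, 249.5]
tool_rot: [0.491, 0.513, 0.486, -0.51]
ft_force: [0.5, 1.4, 0.4]
grip_width: 0.586
```

Run:
```python
from h import *
M=np.array([567,12.]);a=np.radians(-91);ex=np.array([np.cos(a),np.sin(a)]);ey=np.array([-ex[1],ex[0]])
W=lambda x,y:M+x*ex+y*ey
print("tab now (hasp dir -80.2):", W(67,-70)+121*np.array([np.cos(np.radians(-80.2)),np.sin(np.radians(-80.2))]), "home pin",W(84,0),"hinge",W(67,-70))
plan([567,12,240],-91)
f=grab("side")
print("pin tri", onz(f,236.4,274.9,101).round(1))
im=f["color"][175:275,255:355];k=6
cv2.imwrite("pics/c5.png",cv2.resize(im,None,fx=k,fy=k,interpolation=cv2.INTER_CUBIC))
```

```text
tab now (hasp dir -80.2): [ 516.43669951 -173.00248284] home pin [565.53399786 -71.98720639] hinge [495.84135011 -53.76812712]
t 13.0 pos [568.5  11.9 249.5] az -92.6 x [ 0.008 -0.001 -1.   ] F [0.5 1.4 0.4] grip 50.1
 rows total: dx 0.0315 dy -0.0051 dz -0.0001 yaw -0.035
pin tri [643.3 241.8 101. ]
```

View pics/c5.png

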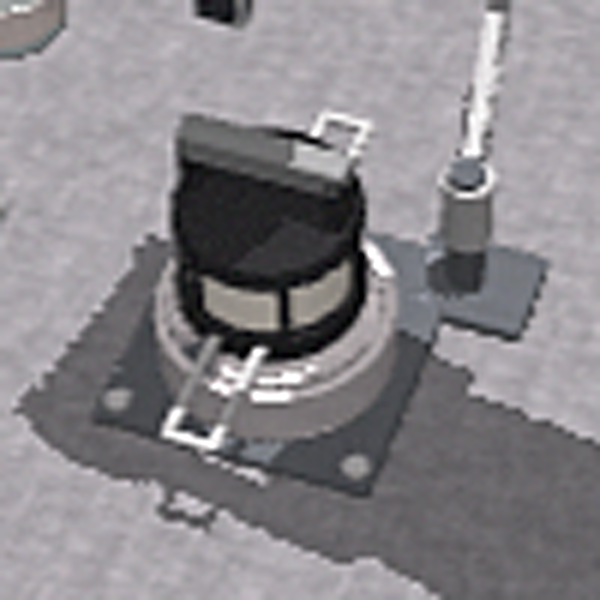

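Emit:
jog_arm:
  series: "0 -0.047 0.129 0;0 -0.047 0.129 0;0 -0.047 0.129 0;0 -0.047 0.129 0;0 -0.047 0.129 0"
  claw: 0

```text
time: 13.55
position: [486.6, -179.1, 243.5]
tool_rot: [-0.488, -0.511, -0.489, 0.511]
ft_force: [-0.2, -0.6, -0.4]
grip_width: -0.004
```

Emit:
jog_arm:
  series: "0.1 0 0 -0.138;0.1 0 0 -0.138;0.1 0 0 0;0 0 0 0;0 0 0 0"

```text
time: 14.05
position: [487.7, -177.9, 155.0]
tool_rot: [0.54, 0.455, 0.541, -0.456]
ft_force: [0.1, 1.7, -0.1]
grip_width: 0.006
```

Run:
```python
from h import *
plan([489.8,-177.6,70],-80.2)
f=grab("side")
n=onz(f,190/6+255-.5,440/6+175-.5,62);q=onz(f,349/6+255-.5,119/6+175-.5,62)
print("staples",n,q,(n+q)[:2]/2,np.degrees(np.arctan2(*(q-n)[1::-1])),np.linalg.norm(n-q))
```

```text
t 14.05 pos [ 487.7 -177.9  155. ] az -80.21 x [-0.001  0.001 -1.   ] F [ 0.1  1.7 -0.1] grip 0.5
 rows total: dx 0.2833 dy 0.0069 dz 0.0002 yaw -0.000
staples [570.98281503 107.78249082  62.        ] [564.69214657 -89.50896539  62.        ] [567.8374808    9.13676271] -91.82626601975696 197.391720197751
```

Emit:
jog_arm:
  series: "0.1 0 0 0;0.1 0 0 0;0.083 0 0 0;0 0.02 0 0;0 0.02 0 0"

```text
time: 14.6
position: [501.0, -176.4, 71.8]
tool_rot: [0.542, 0.456, 0.54, -0.455]
ft_force: [-0.0, 0.2, 1.5]
grip_width: -0.004
```

Emit:
jog_arm:
  series: "0 0.032 0.0027 -0.1;0 0.032 0.0027 -0.1;0 0.032 0.0027 -0.1;0 0.032 0.0027 -0.1;0 0.032 0.0027 -0.1"

```text
time: 15.1
position: [548.1, -164.7, 72.7]
tool_rot: [0.621, 0.34, 0.619, -0.34]
ft_force: [-0.6, 0.3, -0.1]
grip_width: -0.001
```

Run:
```python
from h import *
plan([489.8,-177.6,70],-80.2)
f=grab("side");cv2.imwrite("pics/c6.png",cv2.resize(f["color"][120:270,260:410],None,fx=4,fy=4,interpolation=cv2.INTER_CUBIC))
```

```text
t 15.1 pos [ 548.1 -164.7   72.7] az -57.5 x [ 0.004 -0.002 -1.   ] F [-0.6  0.3 -0.1] grip -0.1
 rows total: dx 0.0089 dy -0.1869 dz -0.0681 yaw 0.505
```

View pics/c6.png

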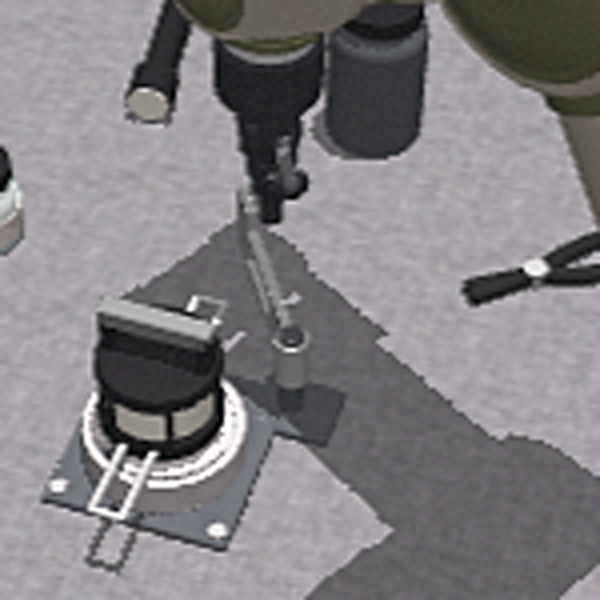

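Emit:
jog_arm:
  series: "0 0.032 0.0027 -0.1;0 0.032 0.0027 -0.1;0 0.032 0.0027 -0.1;0 0.032 0.0027 -0.1;0 0.032 0.0027 -0.1"

```text
time: 15.65
position: [586.0, -136.0, 72.3]
tool_rot: [0.675, 0.213, 0.673, -0.213]
ft_force: [-0.6, -0.5, 0.2]
grip_width: 0.002
```

Emit:
jog_arm:
  series: "0 0.032 0.0027 -0.1;0 0.032 0.0027 -0.1;0 0.032 0.0027 -0.1;0 0.032 0.0027 -0.1;0 0.032 0.0027 -0.1"

```text
time: 16.15
position: [610.5, -94.8, 72.3]
tool_rot: [0.704, 0.077, 0.702, -0.078]
ft_force: [-0.9, 0.1, 0.1]
grip_width: 0.001
```

Run:
```python
from h import *
# pose with az -1, tool face (half 11) on tab outer face at closed
plan([495.8+121,-53.8-15-2,72],-1)
```

```text
t 16.15 pos [610.5 -94.8  72.3] az -12.59 x [ 0.003 -0.001 -1.   ] F [-0.9  0.1  0.1] grip 0.1
 rows total: dx 0.0009 dy 0.0826 dz 0.0029 yaw -0.258
```

Emit:
jog_arm:
  series: "0 0.032 0.0027 -0.1;0 0.032 0.0027 -0.1;0 0.01 0.001 -0.05;0 0 0 0;0 0 0 0"

```text
time: 16.65
position: [615.4, -73.5, 71.4]
tool_rot: [0.708, 0.009, 0.706, -0.01]
ft_force: [0.1, -0.5, -0.2]
grip_width: 0.002
```

Emit:
jog_arm:
  series: "0 0.008 0 0;0 0.006 0 0;0 0.006 0 0;0 0 0 0;0 0 0 0"

```text
time: 17.15
position: [615.3, -71.6, 71.0]
tool_rot: [0.708, 0.007, 0.707, -0.012]
ft_force: [-2.9, -19.6, 0.7]
grip_width: -0.001
```

Run:
```python
from h import *
plan([495.8+121,-53.8-15,72],-1)
```

```text
t 17.15 pos [615.3 -71.6  71. ] az -1.56 x [ 0.001 -0.006 -1.   ] F [ -2.9 -19.6   0.7] grip -0.1
 rows total: dx -0.0034 dy 0.0093 dz 0.0047 yaw -0.012
```

Emit:
jog_arm:
  series: "0 -0.03 0 0;0 -0.05 0 0;-0.12 -0.03 0 0;-0.15 0 0 0;-0.15 0 0 0"

```text
time: 17.65
position: [613.8, -101.1, 197.5]
tool_rot: [0.707, 0.01, 0.707, -0.009]
ft_force: [0.5, 0.2, -0.2]
grip_width: 0.003
```

Run:
```python
from h import *
plan([644.2,242.5,200],-1)
f=grab("side");t=grab("top")
b=cv2.resize(t["color"][150:230,280:370],None,fx=3,fy=3,interpolation=cv2.INTER_CUBIC);a=cv2.resize(f["color"][170:270,260:350],None,fx=5,fy=5,interpolation=cv2.INTER_CUBIC)
o=np.zeros((500,730,3),np.uint8);o[:,:450]=a;o[:240,450:720]=b;cv2.imwrite("pics/c7.png",o)
```

```text
t 17.65 pos [ 613.8 -101.1  197.5] az -1.52 x [-0.001  0.001 -1.   ] F [ 0.5  0.2 -0.2] grip 0.2
 rows total: dx -0.0082 dy 1.1477 dz 0.0711 yaw -0.011
```

View pics/c7.png

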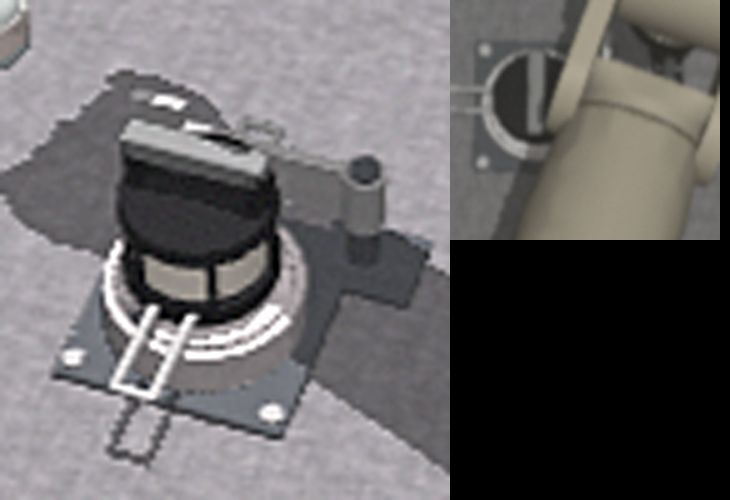

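Emit:
jog_arm:
  series: "0 0.115 0.007 0;0 0.115 0.007 0;0 0.115 0.007 0;0 0.115 0.007 0;0 0.115 0.007 0"
  claw: 50

```text
time: 18.25
position: [629.0, 72.8, 195.8]
tool_rot: [0.707, 0.009, 0.707, -0.009]
ft_force: [1.1, -0.4, -0.3]
grip_width: 0.591
```

Emit:
jog_arm:
  series: "0 0.115 0.007 0;0 0.115 0.007 0;0 0.115 0.007 0;0 0.115 0.007 0;0 0.113 0.007 -0.01"

```text
time: 18.75
position: [643.9, 244.4, 195.6]
tool_rot: [0.707, 0.006, 0.707, -0.006]
ft_force: [1.4, -0.4, 0.0]
grip_width: 0.589
```

Emit:
jog_arm:
  series: "0.1 0 0 0;0.05 0 0 0;0 0 0 0;0 0 0 0;0 0 0 0"

```text
time: 19.25
position: [644.5, 243.1, 152.5]
tool_rot: [0.708, 0.007, 0.706, -0.006]
ft_force: [-0.0, -1.2, 0.8]
grip_width: 0.587
```

Run:
```python
from h import *
plan([644.2,242.5,71],-1)
f=grab("side");im=f["color"][225:325,190:290];k=6;o=cv2.resize(im,None,fx=k,fy=k,interpolation=cv2.INTER_CUBIC)
p=robot.observe()["position"]
for z in(101,56):
  q=(proj(f,[644.2,242.5,z])-[190,225]+.5)*k;cv2.circle(o,tuple(q.astype(int).tolist()),4,(0,0,255),-1)
cv2.imwrite("pics/c8.png",o)
```

```text
t 19.25 pos [644.5 243.1 152.5] az -1.03 x [ 0.002  0.    -1.   ] F [-0.  -1.2  0.8] grip 50.1
 rows total: dx 0.2718 dy -0.0021 dz -0.0009 yaw -0.001
```

View pics/c8.png

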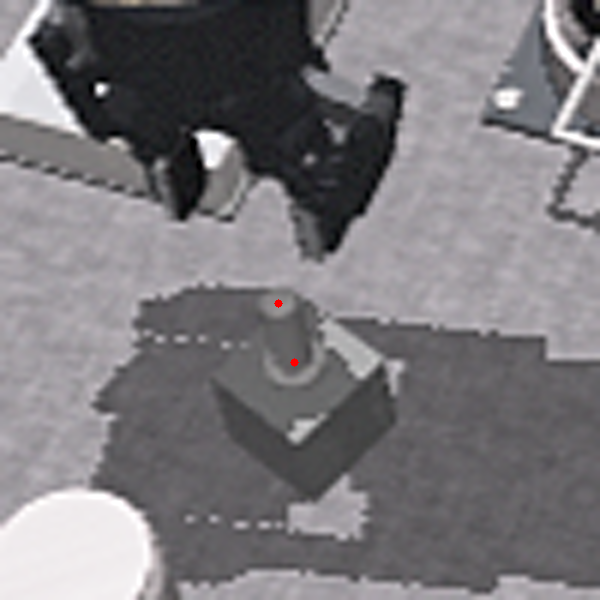

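Emit:
jog_arm:
  series: "0.07 -0.002 -0.001 0;0.07 0 0 0;0.07 0 0 0;0.062 0 0 0;0 0 0 0"

```text
time: 19.8
position: [642.6, 242.4, 67.6]
tool_rot: [0.706, 0.006, 0.708, -0.006]
ft_force: [0.0, -0.9, -0.1]
grip_width: 0.584
```

Emit:
jog_arm:
  series: "0 0 0 0;0 0 0 0;0 0 0 0;0 0 0 0;0 0 0 0"
  claw: 0

```text
time: 20.3
position: [644.4, 242.9, 71.4]
tool_rot: [0.708, 0.006, 0.706, -0.006]
ft_force: [-0.8, -0.8, 6.9]
grip_width: 0.17
```

Emit:
jog_arm:
  series: "0 0 0 0;0 0 0 0;0 0 0 0;0 0 0 0;0 0 0 0"

```text
time: 20.8
position: [644.3, 243.0, 71.4]
tool_rot: [0.708, 0.006, 0.706, -0.006]
ft_force: [-0.3, -0.1, 6.0]
grip_width: 0.166
```

Emit:
jog_arm:
  series: "-0.05 0 0 0;-0.1 0 0 0;-0.15 0 0 0;-0.15 0 0 0;-0.09 0 0 0"

```text
time: 21.3
position: [643.9, 242.9, 237.1]
tool_rot: [0.709, 0.007, 0.705, -0.006]
ft_force: [-0.4, -1.0, -0.8]
grip_width: 0.17
```

Emit:
jog_arm:
  series: "0 -0.06 -0.014 0;0 -0.1 -0.023 0;0 -0.115 -0.027 0;0 -0.115 -0.027 0;0 -0.115 -0.027 0"

```text
time: 21.8
position: [604.9, 90.8, 232.7]
tool_rot: [0.707, 0.006, 0.707, -0.006]
ft_force: [1.3, -0.0, -0.4]
grip_width: 0.165
```

Emit:
jog_arm:
  series: "0 -0.115 -0.027 0;0 -0.115 -0.027 0;0 -0.115 -0.027 0;0 -0.115 -0.027 0;0 -0.09 -0.018 0"

```text
time: 22.3
position: [564.2, -74.1, 232.8]
tool_rot: [0.707, 0.006, 0.707, -0.007]
ft_force: [0.6, 0.4, -0.5]
grip_width: 0.172
```

Emit:
jog_arm:
  series: "0.1 0 0 0;0.1 0 0 0;0 0 0 0;0 0 0 0;0 0 0 0"

```text
time: 22.8
position: [565.6, -72.4, 173.7]
tool_rot: [0.708, 0.006, 0.706, -0.006]
ft_force: [-0.0, 0.3, -1.3]
grip_width: 0.163
```

Run:
```python
from h import *
plan([565.2,-72,84.4],-1)
f=grab("side");k=6;im=f["color"][150:250,270:370];o=cv2.resize(im,None,fx=k,fy=k,interpolation=cv2.INTER_CUBIC)
p=robot.observe()["position"]
for P,c in(((p[0],p[1],p[2]-66.4),(0,0,255)),((565.2,-72,60),(0,255,0))):
  q=(proj(f,P)-[270,150]+.5)*k;cv2.circle(o,tuple(q.astype(int).tolist()),3,c,-1)
cv2.imwrite("pics/c9.png",o)
```

```text
t 22.8 pos [565.6 -72.4 173.7] az -0.97 x [ 0.003 -0.001 -1.   ] F [-0.   0.3 -1.3] grip 14.0
 rows total: dx 0.2977 dy 0.0014 dz -0.0015 yaw 0.001
```

View pics/c9.png

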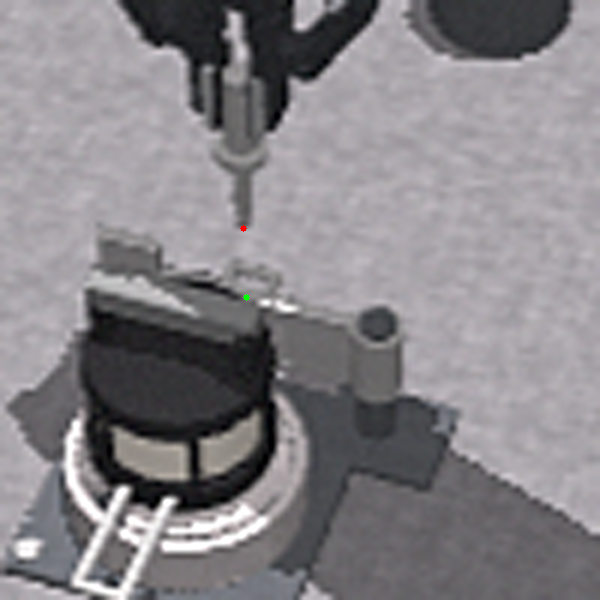

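Emit:
jog_arm:
  series: "0.04 0.0014 -0.0012 0;0.04 0 0 0;0.03 0 0 0;0.02 0 0 0;0 0 0 0"

```text
time: 23.35
position: [564.1, -71.8, 131.4]
tool_rot: [0.706, 0.006, 0.708, -0.006]
ft_force: [0.2, -0.4, 0.2]
grip_width: 0.165
```

Emit:
jog_arm:
  series: "0.02 0 0 0;0.02 0 0 0;0.02 0 0 0;0 0 0 0;0 0 0 0"

```text
time: 23.85
position: [564.5, -71.9, 114.5]
tool_rot: [0.707, 0.006, 0.707, -0.006]
ft_force: [0.1, -0.7, 0.3]
grip_width: 0.169
```

Emit:
jog_arm:
  series: "0.03 0 0 0;0.03 0 0 0;0.02 0 0 0;0.01 0 0 0;0 0 0 0"

```text
time: 24.35
position: [564.3, -71.9, 87.0]
tool_rot: [0.707, 0.006, 0.707, -0.006]
ft_force: [0.1, -0.3, -0.6]
grip_width: 0.168
```

Emit:
jog_arm:
  series: "0.006 0 0 0;0.003 0 0 0;0 0 0 0;0 0 0 0;0 0 0 0"

```text
time: 24.85
position: [564.6, -72.0, 84.9]
tool_rot: [0.707, 0.006, 0.707, -0.006]
ft_force: [-0.6, 0.1, -0.5]
grip_width: 0.165
```

Nearly seated. I'll go down a touch more, then release.

Emit:
jog_arm:
  series: "0.003 0 0 0;0 0 0 0;0 0 0 0;0 0 0 0;0 0 0 0"

```text
time: 25.35
position: [564.7, -72.1, 84.2]
tool_rot: [0.707, 0.006, 0.707, -0.006]
ft_force: [0.4, -1.0, 2.9]
grip_width: 0.165
```

Emit:
jog_arm:
  series: "0 0 0 0;0 0 0 0;0 0 0 0;0 0 0 0;0 0 0 0"
  claw: 30

```text
time: 25.85
position: [564.5, -71.9, 83.9]
tool_rot: [0.707, 0.006, 0.707, -0.006]
ft_force: [0.5, 0.5, -0.2]
grip_width: 0.348
```

Emit:
jog_arm:
  series: "-0.05 0 0 0;-0.1 0 0 0;-0.15 0 0 0;-0.15 0 0 0;-0.1 0 0 0"

```text
time: 26.35
position: [564.8, -72.0, 252.3]
tool_rot: [0.708, 0.006, 0.706, -0.006]
ft_force: [-0.3, -0.7, -0.5]
grip_width: 0.352
```

Emit:
jog_arm:
  series: "0 -0.12 0 0;0 -0.12 0 0;0 -0.12 0 0;0 -0.12 0 0;0 0 0 0"

```text
time: 26.85
position: [561.4, -219.6, 248.2]
tool_rot: [0.707, 0.007, 0.707, -0.008]
ft_force: [-0.3, 0.3, 0.4]
grip_width: 0.35
```

Run:
```python
from h import *
plan([565.2,-72,84.4],-1)
f=grab("side");t=grab("top");k=5
a=cv2.resize(f["color"][160:260,265:355],None,fx=k,fy=k,interpolation=cv2.INTER_CUBIC);b=cv2.resize(t["color"][150:240,280:350],None,fx=k,fy=k,interpolation=cv2.INTER_CUBIC)
q=(proj(f,(565.2,-72,63))-[265,160]+.5)*k;cv2.circle(a,tuple(q.astype(int).tolist()),2,(0,255,0),-1)
o=np.zeros((500,800,3),np.uint8);o[:,:450]=a;o[:450,450:800]=b;cv2.imwrite("pics/c10.png",o)
cv2.imwrite("pics/tf.png",t["color"]);d=cv2.absdiff(f["color"],cv2.imread("pics/side0.png")).max(2)
```

```text
t 26.85 pos [ 561.4 -219.6  248.2] az -1.24 x [-0.001 -0.    -1.   ] F [-0.3  0.3  0.4] grip 29.9
 rows total: dx 0.5461 dy 0.4923 dz 0.0021 yaw -0.005
```

Run:
```python
from h import *
f=cv2.imread("pics/c10.png")
for n in("top","side"):
    F=grab(n);g=cv2.cvtColor(F["color"],cv2.COLOR_BGR2GRAY)
    for nm,P in(("grip top",(564.7,-72,114)),("collar",(564.7,-72,69)),("tab top",(616.5,-55,98))):
        u,v=np.round(proj(F,P)).astype(int); print(n,nm,(u,v)); print(g[v-6:v+7,u-7:u+8])
```

```text
top grip top (np.int64(337), np.int64(183))
[[139 167 162 117  91 108 117 111 110 111 112 113 113 115 114]
 [140 166 162 118  92 105 114 111 108 108 110 112 109 112 114]
 [142 166 164 127 107 110 111 107 111 110 116 114 110 111 114]
 [145 166 165 143 132 125 120 125 128 129 135 135 123 112 115]
 [144 166 165 142 131 129 139 149 151 144 137 140 132 116 113]
 [139 164 165 137 117 126 150 162 163 149 128 139 132 117 108]
 [138 165 169 150 115 118 148 163 162 151 140 147 134 117 104]
 [137 165 171 160 118 103 127 146 145 143 150 153 135 115  97]
 [135 163 168 159 134 101  99 112 120 132 148 154 135 111  87]
 [135 163 166 158 150 125 108 110 127 143 146 151 132 101  78]
 [141 163 168 154 142 135 135 135 138 145 147 147 125  90  70]
 [138 163 164 137 111 119 131 130 122 123 130 126 104  79  69]
 [131 162 159 117  86  98 109 109 106 106 102  91  76  70  68]]
top collar (np.int64(337), np.int64(185))
[[142 166 164 127 107 110 111 107 111 110 116 114 110 111 114]
 [145 166 165 143 132 125 120 125 128 129 135 135 123 112 115]
 [144 166 165 142 131 129 139 149 151 144 137 140 132 116 113]
 [139
[... 3380 characters left out ...]
5  96]
 [168 164 162 172 118  96  99  99 100  99  99  98  97  99 105]
 [165 162 129 176 116  80  85  90  96  99 100 102 102 106 109]
 [171 162 218 244 249 242 214 147  97  88  83  88  95  99 104]
 [167 166 187 255 255 250 245 247 251 233 206 152  98  92  97]
 [168 169 116  83  71  99 180 255 255 249 247 252 241 145  99]
 [181 185 127  96  98  91  90  86  75 104 181 255 167  81  99]
 [179 186 137 100  99 100 101 101  95  91  89  92  87  96 102]
 [168 166 130  96  95  94 101 102 102  99  99 101  92  91  89]
 [158 134 180 192 160 113  92  93  93  99  98  97  77 218 211]
 [161 170 177 180 180 181 193 189 159 110  93  88 152 241 251]
 [152 181 180 180 178 178 177 179 180 182 190 169 175 158 139]]
```

Run:
```python
from h import *
t=grab("top");s=grab("side")
print(tri(t,(337.4,182.6),s,(310.4,185.4)), onz(t,331.6,166,98))
g0=cv2.imread("pics/top0.png");d=cv2.absdiff(t["color"],g0).max(2)
for n,b in dict(can=(168,135,200,165),tray=(258,92,328,138),jar=(350,102,376,130),torch=(410,130,460,150),pliers=(374,236,416,284),spool=(248,240,272,264),purple=(150,258,205,322),flask=(415,184,455,214)).items():
    print(n,(d[b[1]:b[3],b[0]:b[2]]>40).sum())
robot.job_done()
```

```text
(array([564.9752013 , -72.01646241, 116.53732961]), np.float64(1.1137717978340658)) [615.91113499 -56.33827803  98.        ]
can 0
tray 0
jar 0
torch 137
pliers 391
spool 362
purple 0
flask 372
the job is handed in; nothing more can be done
```

I put the lantern in the mount and turned it to its stop, closed the hasp over the staple, dropped the pin through and let go. I handed the job in after about 27 s of robot time; it gives no verdict.

**Lantern:** it met about 1.1 N·m at the stop, and the hand sank about 4 mm. Afterwards the staples lay at −91.8° against a mount yaw of −91° (±1°). Seen from the side, the lantern's centre came out about 3 mm off in y, by picking points by eye.

**Hasp:** I pushed it until it met about 20 N at its stop. The thumb tab is within about 1–2 mm of its closed position.

**Pin:** the force rose slightly at the bottom, so it is seated or touching. Triangulated, its top is at (565.0, −72.0, 116.5) mm, against an expected (565.2, −72, 114) mm. The 2.5 mm in height is about the accuracy of the calibration.

**Checks that were weak or missing:**
- **Last look:** the viewer refused my final picture because I had reached the 12-picture limit. The final check of pin and hasp was on pixel values only.
- **Other gear:** the can, tray, jar and purple look-alike show no change from the start. The areas around the torch, pliers, spool and flask do differ. I put that down to the arm and its shadow, because the path stayed clear of them, but I did not confirm it.

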